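Set the length stop of a saw jig and load a spindle against it

TASK

Set the saw jig's length stop to the red rider: pull the spring plunger, slide the blue sleeve along, and let the pin drop fully home in the hole at the red rider, finding the hole by feel and never forcing the pin sideways. Then lay the square spindle bar in the jig's channel and bring its end gently up against the stop plate, so that it is ready to saw; leave the things standing round the jig alone.

Things in the scene. Friction and masses are not known exactly. Their poses are not given: they have to be found in the camera images.
- jig: bench saw jig for door-handle spindles, screwed down: grey base plate 94 x 300 x 8 mm, along y a square tube rail 25 mm wide, top at z = 39 mm, four round 10 mm holes in its top. Origin at bench level under the rail, mid length; x points away from the robot's side, y along the rail to its left. Mitre block at the -y end; end bracket, 46 mm high, at y = 129 to 147. Riders on a strip at x = -38.
- channel (a point): axis point of a bar lying in the jig's channel, in the 48 mm gap that is open for fingers between the mitre block (44 mm wide, from 24 to 70 mm on the -y side) and the bar rest (40 mm wide, from 24 to 31 mm on the +y side). Channel along the jig's y in both: 12 mm wide, floor at z = 50 mm (5 mm below this point), walls flaring from z = 57 to 22 mm wide at the top, z = 64. Axes as the jig's.
- sleeve (a joint): slide of the blue square sleeve (33 mm wide, 80 mm long, top at z = 43 mm) on the rail, m: about 0 in the parking hole, where it starts locked; grows as it moves in the jig's -y direction to the mitre block, up to 0.070. It takes about 1.5 N with the pin pulled, 4 N with the pin riding on the rail. Three more holes follow the parking hole at unequal spacings of 20 to 25 mm, each near one rider.
- plunger (a joint): lift of the spring plunger, m: 0 = home (8 mm pin 7 mm deep in a hole, sleeve locked with 1 mm play either way), 0.007 = pin riding on the rail, 0.013 = fully pulled. The spring pulls it down with 6 N at 0, 11 N at 0.013. Let go beside a hole, the pin rides on the rail; slid within about 1 mm of a hole's centre it drops in and locks. More than 20 N on the pin harms it.
- knob (a point): middle of the plunger's black pull knob (red dot on top), on the pin axis: upright cylinder 28 mm in diameter, straight side from 8 mm below to 8 mm above this point, top 11 mm above, underside 15 mm below; 18 mm below it (when home) is the top of a steel housing 19 mm wide. Rises with the plunger; z = 84 mm when home. Axes as the jig's.
- pointer (a point): tip of the sleeve's brass pointer, at the same y along the rail as the pin, 30 mm towards the robot's side. Axes as the jig's.
- stop_face (a point): middle of the face of the stop plate, which looks to the jig's -y: on the channel's line, 45 mm from the pin axis towards the mitre block, z = 55 mm (mid height of a bar in the channel). The steel plate is 32 mm wide, 8 mm thick, from the sleeve's top to z = 64 mm. The bar should not press on it with more than 20 N. Axes as the jig's.
- rider_red: red plastic rider, 13 x 8 x 16 mm, on the rule strip, origin under its middle; it marks the hole to use. Set by eye: the true hole lies up to 6 mm along the rail from it, to either side. The three riders stand in any order.
- rider_yellow: yellow rider, as the red one, for another length.
- rider_blue: blue rider, as the red one, for another length.
- spindle_mid (a point): centre of the loose steel spindle bar, 10 x 10 x 130 mm, about 100 g, its long axis along its y; at the start it lies flat on the bench on the robot's side of the jig. Its two ends are alike.
- oil: small yellow oil bottle with a red spout, 40 mm wide, 123 mm tall, standing loose behind the jig; origin under its middle.
- padlock: brass padlock 63 x 42 x 15 mm lying loose behind the jig; origin under its middle.
- cylinder: grey lock cylinder 38 x 58 x 17 mm lying loose behind the jig; origin under its middle.
- key_decoder: tall red key reader, fixed on the bench to the right of the jig, about 340 x 245 mm and 335 mm tall; origin at bench level near its middle, its sides at most 165 mm ahead of and behind it and 125 mm left and right of it. The arm starts on its far side and must go round it. (A taller machine stands left of the jig, from y = 0.36 on.)
Not all that is in view belongs to the job. Several things look just like the oil: the one meant starts farthest to the robot's right.

How it is judged:
By the outcome, as a careful person would: the job done as asked, in the order asked, and still so for the second after the job is handed in, with the robot touching nothing.
It also fails if it takes over 59 s, if anything falls off the work surface, if the arm or the gripper's body presses on something with over 40 N, if the wrist force passes 120 N, or if a joint passes its speed limit or range.

ROBOT

A 6-joint arm with a two-finger parallel gripper is mounted at the origin on a cart in front of the work surface, level with it; the furniture and walls round the work are solid. World frame = base frame: x ahead of the robot, y to its left, z up, the work surface at z = 0. Lengths are in m, angles in degrees, forces in N, time in s.
With the tool pointing down it reaches from about 0.325 to 0.75 m from the base axis. Payload 7.6 kg.
Tool frame: the origin (TCP) lies on the centre line of the jaws, within the pads' length; the fingertips stand 22 mm ahead of it and the grasp point (between the pads) lies 3 mm ahead of it; z points along the fingers, y is the line along which they close (so a half turn about z gives the same grasp; the last joint's range is limited). The gripper opens to 85 mm and grips with 20 to 120 N. Pads are 22 mm wide; open, the fingers measure 114 mm over their backs; the gripper's body (76 mm by 85 mm) begins 54 mm behind the grasp point. The pads swing forward as they close: fully open they stand 13 mm farther back than shut.
Start: joints at [61.92, 2.991, 80.254, -0, 96.75, -4.028], TCP at [0.214, 0.479, 0.253] pointing down, gripper open.
Joint ranges: [-166.34, 166.34], [-52.06, 124.39], [6.96, 135.62], [-60.46, 240.46], [14.63, 156.25], [-167.68, 167.68]. Speed limits (degrees/s): [147.25, 147.25, 172.46, 180, 180, 180].

INTERFACE

Orientations are given as [roll, pitch, yaw] about the fixed x, y, z axes, in that order (R = Rz(yaw) Ry(pitch) Rx(roll)).
In Python, from rig import manip gives the robot as it stands.
- The arm moves only by the tool step_arm, never from a script. Its argument "targets" is a list of rows, each an object with "delta_rot": the turn, a rotation vector about the tool's x, y, z scaled (see below), a list of three; "travel": the shift along the tool's x, y, z scaled (see below), a list of three; "jaw": the closure, from -1 (fully open) to 1 (shut), so that 0 is half open. In form: [{"delta_rot": [wx, wy, wz], "travel": [tx, ty, tz], "jaw": jaw}, ...]. A call has 1 to 5 rows; each row shifts and turns the commanded pose from where the row before left it, along the tool's axes as they then stand; what a row does not reach is not made up. The controller multiplies each number of a shift by 0.4 m and each number of a turn by 90 degrees. A row lasts 1/8 s, in which the tool goes at most 62.5 mm and 10.7 degrees, less where a joint would pass 70% of its speed; a pose out of reach is approached as far as the arm can. A call with a number of a shift or a turn outside -1 to 1 is refused whole. A call with a gripper value outside its range is refused whole. The fingers move at their own pace and stop on an object; "force" is the grip in N (left out, the last holds). Time passes only in rows, so rows that do not move let the fingers close. It gives the time, the measured TCP pose, the force, the opening and the grip force at its end, in the units of the state.
- manip.sense(): the state, without advancing time (a new reading comes with each control period).
- manip.camera(name): name is "side" or "top" or "wrist"; returns the picture (384x512x3 uint8, blue, green, red); there is no depth.
- manip.camera_params(name): a dict with "intrinsics" (3x3 intrinsics, pixels), "k1" (the pictures are not rectified: a ray, as slopes to the right and down, at radius r is drawn at 1 + k1 r^2 times it, then the intrinsics apply), "R" (3x3) and "t" (3): a world point X has camera coordinates R X + t; the wrist camera has in their place "mount" (4x4, takes a point from camera to tool coordinates, whose origin is the TCP and whose axes are the flange's). Camera axes: x right, y down, z forward; pixel columns grow to the right and rows downward; lengths in m; the calibration is good to about 2 mm. A picture is of the moment at which its call begins: read the wrist's pose just before it. camera_params takes no time and is no camera call.
- manip.finish_job(): hands the job in; it is judged then, once.
The state is a dict: "t": time; "joints": joint angles; "joint_vel": joint speeds; "effort": joint torques, N m; "tcp_pos": TCP position; "orientation": TCP orientation; "contact_force": force on the tool from outside, world axes, zero at the start; "torque": the same for the moment, N m; "gripper_width": finger opening in m; "grip_force": force on a finger pad.
Only numpy, scipy, OpenCV 4.12 (cv2) and the standard library are available. Lean on these libraries where they do the work, as an engineer would, in place of code of your own. Each camera call takes 0.05 s, during which the arm holds its last target. There are 200 camera calls.

## Working session

There is one attempt and no reset: what is moved stays moved. The work goes in short steps, Python scripts to look and compute and a tool call to move; the robot and the scene stay as the last step left them, time stands still between calls to the robot, and variables do not carry over. Pictures are saved under pics/ and viewed, at most 10 in all, crops included, and the job is handed in when it is done.

Besides the shell and the picture viewer there is one more tool, called after "Request:" as name(argument=value, ...) on one line, values as JSON. step_arm: Moves the arm, as the interface text tells. Shifts and turns lie within -1 to 1; 1 stands for 0.4 m of shift or 90 degrees of turn. Its arguments: {"type":"object","properties":{"targets":{"type":"array","items":{"type":"object","properties":{"delta_rot":{"type":"array","items":{"type":"number","minimum":-1,"maximum":1}},"travel":{"type":"array","items":{"type":"number","minimum":-1,"maximum":1}},"jaw":{"type":"number"}}}},"force":{"type":"number"}},"required":["targets"]}

```bash
ls; mkdir -p pics
python3 - <<'E'
from rig import manip
import cv2,numpy as np
s=manip.sense();print(s)
for n in("side","top"):
    im=manip.camera(n);cv2.imwrite(f"pics/{n}0.png",im)
    print(n,manip.camera_params(n))
print(manip.camera_params("wrist"))
a=cv2.imread("pics/side0.png");b=cv2.imread("pics/top0.png")
E
```

```text
pics
{'t': 0.0, 'joints': array([ 6.19210713e+01,  3.02633196e+00,  8.03125913e+01, -3.17857842e-04,
        9.67494421e+01, -4.02688382e+00]), 'joint_vel': array([ 0.01549685,  0.00098628,  0.0574723 , -0.07507665, -0.08106239,
        0.02667518]), 'effort': array([ 3.26765739e-04, -3.81668401e+01, -3.60186303e+01, -4.69781253e-05,
        6.14530101e-03,  7.15032957e-05]), 'tcp_pos': array([0.21381961, 0.47919619, 0.25248427]), 'orientation': array([-1.79911831e+02, -5.89048013e-03,  1.55947914e+02]), 'contact_force': array([ 0.34772527,  0.15963389, -0.14828348]), 'torque': array([-0.01780214, -0.01786287, -0.02102113]), 'grip_force': 0.0, 'gripper_width': 0.0857854539081662}
side {'intrinsics': array([[496.40316755,   0.        , 254.76029756],
       [  0.        , 496.40316755, 191.37089534],
       [  0.        ,   0.        ,   1.        ]]), 'k1': -0.009576108234046322, 'R': array([[-0.39313458, -0.91945298, -0.00717157],
       [-0.80069024,  0.34616831, -0.48894032],
       [ 0.45204021, -0.18647714, -0.87228776]]), 't': array([0.31436829, 0.51710448, 0.81113808])}
top {'
[... 246 characters left out ...]
1],
       [-0.99610296,  0.03150847, -0.08237781],
       [ 0.08317427,  0.0248604 , -0.99622487]]), 't': array([0.12105747, 0.6269757 , 1.08526663])}
{'intrinsics': array([[303.10267021,   0.        , 252.99396083],
       [  0.        , 303.10267021, 194.6493156 ],
       [  0.        ,   0.        ,   1.        ]]), 'k1': -0.04808648073527263, 'mount': array([[ 7.29913220e-04, -9.47750215e-01, -3.19012535e-01,
         8.26695772e-02],
       [ 9.99999652e-01,  8.20999691e-04, -1.51058854e-04,
         1.25733871e-03],
       [ 4.05075253e-04, -3.19012313e-01,  9.47750484e-01,
        -1.19693997e-01],
       [ 0.00000000e+00,  0.00000000e+00,  0.00000000e+00,
         1.00000000e+00]])}
```

View pics/side0.png

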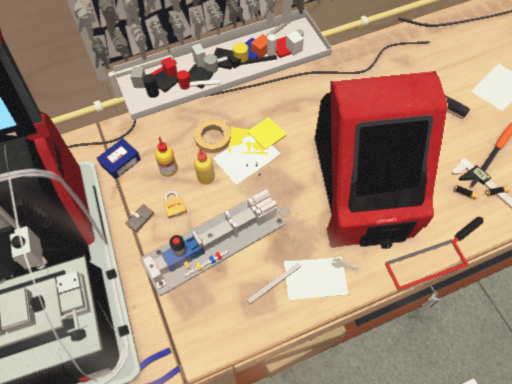

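View pics/top0.png

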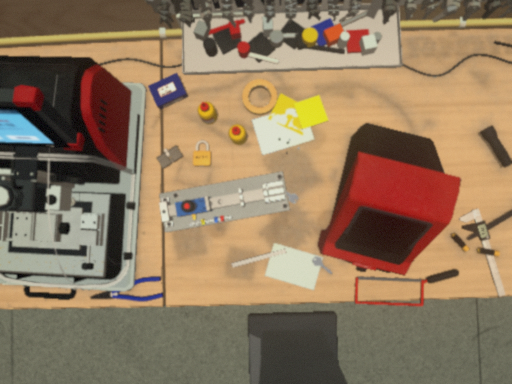

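The side view shows the jig at about (150–285, 200–285), its knob at (176,242), riders near (185–222, 253–268), and the bar from (250,300) to (300,265). In the top view the jig is at (160–295, 175–230), the knob at (186,206) and the bar at (233–287, 250–266). Next I'll enlarge the jig and riders.

```bash
cat > h.py <<'E'
import numpy as np,cv2
from rig import manip
from scipy.spatial.transform import Rotation as Ro
def ray(name,px,tcp=None):
    p=manip.camera_params(name);K=p["intrinsics"]
    uv=cv2.undistortPoints(np.array([[px]],float),K,np.array([p["k1"],0,0,0.]))[0,0]
    d=np.array([uv[0],uv[1],1.])
    if name=="wrist":
        pos,R=tcp; M=p["mount"]; return pos+R@M[:3,3], R@M[:3,:3]@d
    return -p["R"].T@p["t"],p["R"].T@d
def plane(r,z): c,d=r; return c+d*(z-c[2])/d[2]
def tri(*rs):
    A=np.zeros((3,3));b=np.zeros(3)
    for c,d in rs:
        d=d/np.linalg.norm(d);P=np.eye(3)-np.outer(d,d);A+=P;b+=P@c
    x=np.linalg.solve(A,b)
    return x,[round(1e3*np.linalg.norm(np.cross(x-c,d/np.linalg.norm(d))),1) for c,d in rs]
def pose():
    s=manip.sense();return s["tcp_pos"],Ro.from_euler("xyz",s["orientation"],degrees=True).as_matrix()
def proj(name,X,tcp=None):
    p=manip.camera_params(name)
    if name=="wrist":
        pos,R=tcp;M=p["mount"];c=M[:3,:3].T@(R.T@(np.asarray(X)-pos)-M[:3,3])
    else: c=p["R"]@X+p["t"]
    q=c[:2]/c[2];q=q*(1+p["k1"]*(q@q));K=p["intrinsics"]
    return K[:2,:2]@q+K[:2,2]
E
python3 - <<'E'
import cv2,numpy as np
a=cv2.imread("pics/side0.png")[180:300,135:295];b=cv2.imread("pics/top0.png")[165:275,155:315]
f=lambda i:cv2.resize(i,None,fx=2.5*2*.98/1.0*0.5*1.0,fy=2.45,interpolation=cv2.INTER_CUBIC)
A=cv2.resize(a,(800,600),interpolation=cv2.INTER_CUBIC);cv2.imwrite("pics/sidec.png",A)
B=cv2.resize(b,(800,550),interpolation=cv2.INTER_CUBIC);cv2.imwrite("pics/topc.png",B)
E
```

```text
(no output)
```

View pics/sidec.png

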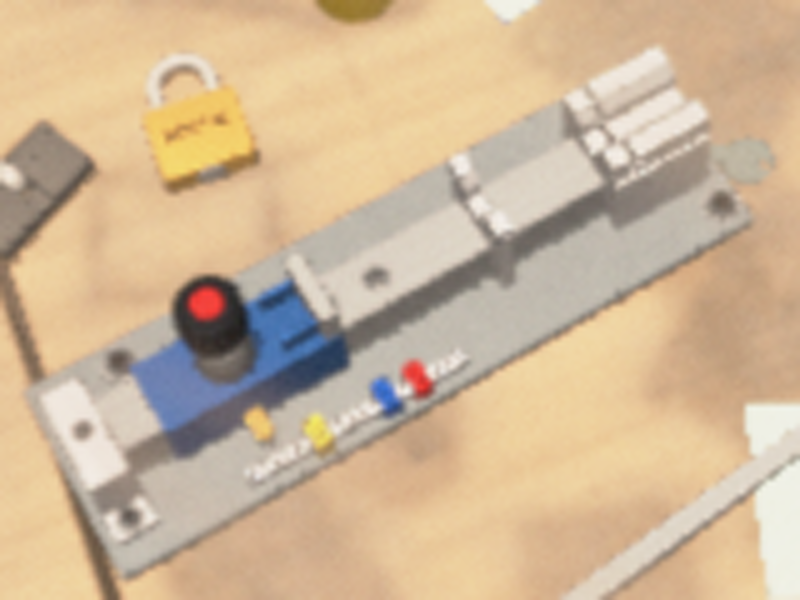

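View pics/topc.png

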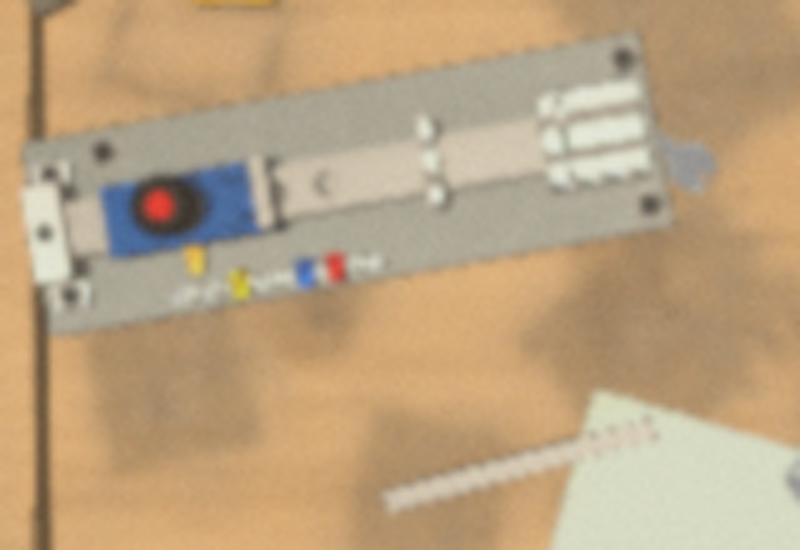

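The enlarged crops show the order along the rail. The brass pointer is at side-crop (258,424), with yellow at (319,432), blue at (387,397) and red at (417,378), so red is the third rider. An open hole shows in the rail at side-crop (376,277) and top-crop (325,183), and the red hole should be that one. The oil-like things are at side (165,157), side (204,167) and the bottles in the rack. The farthest-right one on the bench is (204,167), and I only need to stay clear of it.

```bash
cat > m.py <<'E'
from h import *
S=lambda u,v:ray("side",(135+u/5-.4,180+v/5-.4)); T=lambda u,v:ray("top",(155+u/5-.4,165+v/5-.4))
np.set_printoptions(precision=4,suppress=True)
# jig corners
for n,s,t in [("TL",(32,385),(25,145)),("BR",(752,215),(672,225)),("BL",(127,577),(52,333))]:
    print(n,plane(S(*s),.008),plane(T(*t),.008),tri(S(*s),T(*t)))
print("TR",plane(T(637,33),.008))
print("dot",tri(S(207,305),T(158,205)))
print("hole",plane(S(376,277),.039),plane(T(325,183),.039),tri(S(376,277),T(325,183)))
for n,s,t in [("red",(417,378),(335,267)),("blue",(387,397),(306,273)),("yel",(319,432),(240,284)),("ptr",(258,424),(195,261))]:
    print(n,tri(S(*s),T(*t)))
# bar by mask
def bar(name,im):
    pass
for n,im in(("side",cv2.imread("pics/side0.png")),("top",cv2.imread("pics/top0.png"))):
    p=[proj(n,np.array(x)) for x in([.5,.1,.0],[.4,0,.0])];print(n,p)
E
python3 m.py
python3 - <<'E'
import cv2,numpy as np
a=cv2.imread("pics/side0.png")[250:310,235:345];b=cv2.imread("pics/top0.png")[240:290,225:335]
A=cv2.resize(a,None,fx=7,fy=5,interpolation=cv2.INTER_CUBIC);B=cv2.resize(b,None,fx=7,fy=5,interpolation=cv2.INTER_CUBIC)
cv2.imwrite("pics/barc.png",np.vstack([A,B]))
E
```

```text
TL [0.6171 0.3327 0.008 ] [0.6141 0.335  0.008 ] (array([0.6133, 0.3325, 0.0165]), [np.float64(0.6), np.float64(0.6)])
BR [0.5701 0.0281 0.008 ] [0.567  0.0292 0.008 ] (array([0.5669, 0.0297, 0.0153]), [np.float64(0.2), np.float64(0.2)])
BL [0.524  0.3216 0.008 ] [0.5247 0.3234 0.008 ] (array([0.5244, 0.3225, 0.0081]), [np.float64(0.9), np.float64(0.9)])
TR [0.6582 0.0426 0.008 ]
dot (array([0.5799, 0.2557, 0.0983]), [np.float64(0.3), np.float64(0.3)])
hole [0.5923 0.1878 0.039 ] [0.5903 0.189  0.039 ] (array([0.59  , 0.1883, 0.0443]), [np.float64(0.1), np.float64(0.1)])
red (array([0.5518, 0.187 , 0.0215]), [np.float64(0.1), np.float64(0.1)])
blue (array([0.5495, 0.2009, 0.02  ]), [np.float64(0.0), np.float64(0.0)])
yel (array([0.5452, 0.2315, 0.0228]), [np.float64(0.0), np.float64(0.0)])
ptr (array([0.5567, 0.2524, 0.0257]), [np.float64(0.5), np.float64(0.5)])
side [array([267.3591, 265.1328]), array([333.3365, 289.8088])]
top [array([259.8378, 238.9976]), array([303.7723, 280.6079])]
```

View pics/barc.png

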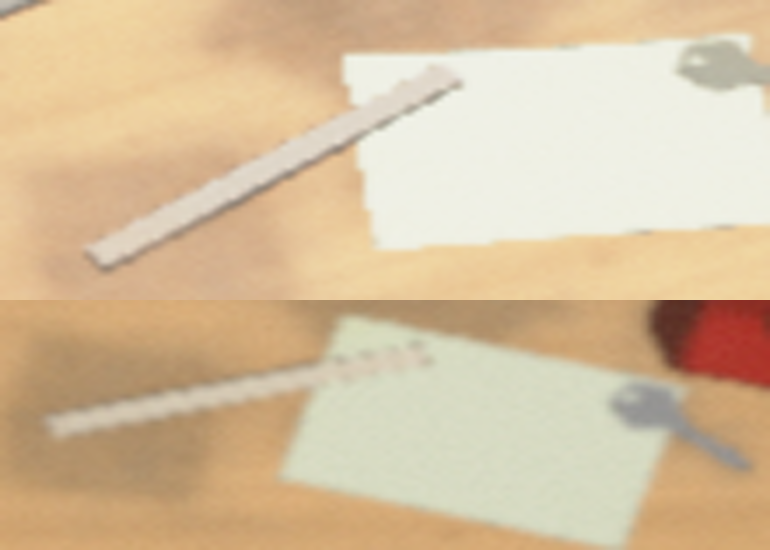

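```bash
cat > m2.py <<'E'
from h import *
np.set_printoptions(precision=4,suppress=True)
S=lambda u,v:ray("side",(235+u/7-.4,250+v/5-.4)); T=lambda u,v:ray("top",(225+u/7-.4,240+v/5-.4))
for s,t in[((97,255),(48,127)),((450,75),(430,55))]:print("bar",tri(S(*s),T(*t)),plane(S(*s),.01),plane(T(*t),.01))
y=np.deg2rad(8.4);o=np.array([.591,.1826]);R=np.array([[np.cos(y),-np.sin(y)],[np.sin(y),np.cos(y)]])
for n,p in dict(dot=(.5799,.2557),hole=(.5903,.189),red=(.5518,.187),blue=(.5495,.2009),yel=(.5452,.2315),ptr=(.5567,.2524)).items():print(n,R.T@(np.array(p)-o))
print("machine edge",plane(ray("top",(130,290)),0.1),plane(ray("top",(145,100)),0.1),plane(ray("top",(145,285)),0.02))
E
python3 m2.py
```

```text
bar (array([0.4421, 0.1667, 0.0172]), [np.float64(0.6), np.float64(0.6)]) [0.4439 0.1654 0.01  ] [0.4418 0.1678 0.01  ]
bar (array([0.4722, 0.0407, 0.0082]), [np.float64(1.4), np.float64(1.4)]) [0.4723 0.0424 0.01  ] [0.4716 0.0395 0.01  ]
dot [-0.0003  0.0739]
hole [0.0002 0.0064]
red [-0.0381  0.0101]
blue [-0.0384  0.0242]
yel [-0.0382  0.0551]
ptr [-0.0237  0.0741]
machine edge [0.4011 0.3816 0.1   ] [0.8178 0.3444 0.1   ] [0.4014 0.3698 0.02  ]
```

Measured in the jig frame (yaw about 8.4°, origin about (0.591, 0.183)):

| Item | Jig y (m) |
|---|---|
| Pin | 0.074 |
| Visible hole | 0.0064 |
| Red rider | 0.010 |

The visible hole is therefore the red one, about 67 mm of travel away. I'm moving now, first clear of the left machine.

Request:
step_arm(targets=[{"travel":[-0.071,-0.1045,-0.03],"delta_rot":[0,0,0],"jaw":-1},{"travel":[-0.071,-0.1045,-0.03],"delta_rot":[0,0,0],"jaw":-1},{"travel":[-0.071,-0.1045,-0.03],"delta_rot":[0,0,0],"jaw":-1},{"travel":[-0.071,-0.1045,-0.03],"delta_rot":[0,0,0],"jaw":-1},{"travel":[0,0,0],"delta_rot":[0,0,0.107],"jaw":-1}], force=40)

```text
t: 0.72
tcp_pos: [0.2502, 0.2785, 0.3026]
orientation: [179.8, 0.1, 145.9]
contact_force: [0.1, -0.4, -0.2]
gripper_width: 0.0856
grip_force: 0.0
```

Request:
step_arm(targets=[{"travel":[0,0,0],"delta_rot":[0,0,0.107],"jaw":-1},{"travel":[0,0,0],"delta_rot":[0,0,0.107],"jaw":-1},{"travel":[0,0,0],"delta_rot":[0,0,0.107],"jaw":-1},{"travel":[0,0,0],"delta_rot":[0,0,0.107],"jaw":-1},{"travel":[0,0,0],"delta_rot":[0,0,0.107],"jaw":-1}])

```text
t: 1.35
tcp_pos: [0.2495, 0.2804, 0.3009]
orientation: [-180.0, 0.0, 97.8]
contact_force: [-0.2, -0.0, 0.7]
gripper_width: 0.0854
grip_force: 0.0
```

Request:
step_arm(targets=[{"travel":[-0.069,0.127,0],"delta_rot":[0,0,0],"jaw":-1},{"travel":[-0.069,0.127,0.02],"delta_rot":[0,0,0],"jaw":-1},{"travel":[-0.069,0.127,0.03],"delta_rot":[0,0,0],"jaw":-1},{"travel":[-0.069,0.127,0.03],"delta_rot":[0,0,0],"jaw":-1},{"travel":[-0.069,0.127,0.03],"delta_rot":[0,0,0],"jaw":-1}])

```text
t: 1.98
tcp_pos: [0.5222, 0.1789, 0.2565]
orientation: [-180.0, -0.0, 98.2]
contact_force: [0.5, 1.1, -0.3]
gripper_width: 0.0855
grip_force: 0.0
```

Request:
step_arm(targets=[{"travel":[-0.069,0.127,0.015],"delta_rot":[0,0,0],"jaw":-1},{"travel":[0,0,0],"delta_rot":[0,0,0],"jaw":-1}])

```text
t: 2.22
tcp_pos: [0.5765, 0.1577, 0.2467]
orientation: [-179.6, 0.0, 98.0]
contact_force: [-0.9, -0.7, 0.4]
gripper_width: 0.0852
grip_force: 0.0
```

Run:
```python
from h import *
import pickle
p=pose();im=manip.camera("wrist");cv2.imwrite("pics/w1.png",im);pickle.dump(p,open("w1.pkl","wb"));print(p[0],manip.sense()["orientation"])
cv2.imwrite("pics/w1v.png",cv2.resize(im,(800,600),interpolation=cv2.INTER_CUBIC))
```

```text
[0.57651782 0.15774746 0.24670145] [-1.79736550e+02  7.98541021e-03  9.80556284e+01]
```

View pics/w1v.png

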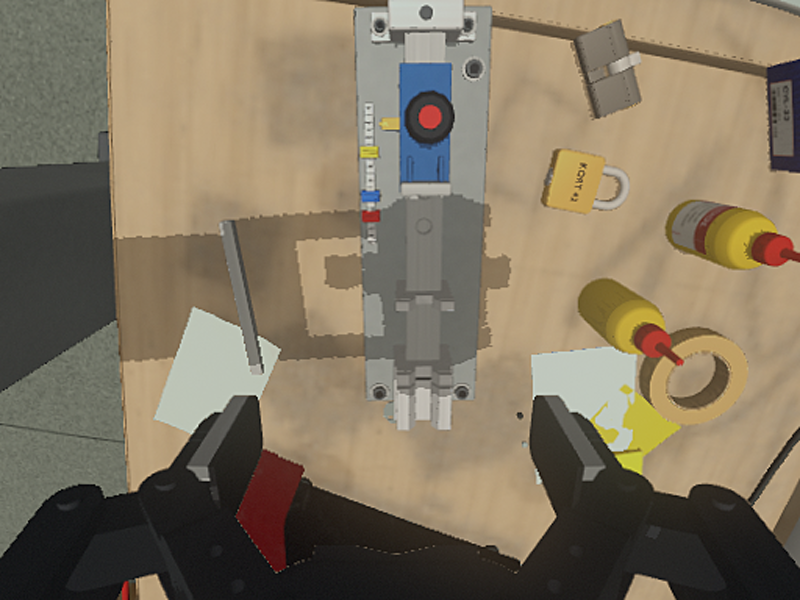

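The wrist view shows the dot at (430,116), the open hole at (424,227), and the pointer at (391,124). The riders are yellow (369,152), blue (371,196) and red (371,216). The bar ends are at (226,222) and (257,369). The bar rest is at about (425,302) and the mitre block starts at about row 380.

```bash
cat > m3.py <<'E'
from h import *
import pickle
np.set_printoptions(precision=4,suppress=True)
p=pickle.load(open("w1.pkl","rb"));im=cv2.imread("pics/w1.png");hsv=cv2.cvtColor(im,cv2.COLOR_BGR2HSV)
W=lambda u,v:ray("wrist",(u/1.5625-.2,v/1.5625-.2),p)
def cent(lo,hi,box):
    m=cv2.inRange(hsv,lo,hi);k=np.zeros_like(m);x0,y0,x1,y1=[int(b/1.5625) for b in box];k[y0:y1,x0:x1]=255
    M=cv2.moments(m&k,True);return np.array([M["m10"]/M["m00"],M["m01"]/M["m00"]]),M["m00"]
d,a=cent((0,150,100),(10,255,255),(400,90,460,145));print(d*1.5625,a)
S=lambda u,v:ray("side",(135+u/5-.4,180+v/5-.4)); T=lambda u,v:ray("top",(155+u/5-.4,165+v/5-.4))
rd=ray("wrist",d,p)
print("dot",plane(rd,.095),"tri",tri(rd,S(207,305),T(158,205)))
print("hole",plane(W(424,227),.039),tri(W(424,227),S(376,277),T(325,183)))
for n,z,uv in[("red",.024,(371,216)),("blue",.024,(371,196)),("yel",.024,(369,152)),
  ("bar+",.01,(226,222)),("bar-",.01,(257,369)),("TL",.008,(355,8)),("TRc",.008,(491,8)),("BL",.008,(367,401)),("BR",.008,(477,398)),
  ("railtop end L",.039,(406,290)),("railtop end R",.039,(441,290))]: print(n,plane(W(*uv),z))
sb=lambda u,v:ray("side",(235+u/7-.4,250+v/5-.4));tb=lambda u,v:ray("top",(225+u/7-.4,240+v/5-.4))
print("bar",tri(W(226,222),sb(97,255),tb(48,127)),tri(W(257,369),sb(450,75),tb(430,55)))
c=im[150:280,215:330];cv2.imwrite("pics/w1c.png",cv2.resize(c,None,fx=4.6,fy=4.6,interpolation=cv2.INTER_CUBIC))
E
python3 m3.py
```

```text
[429.1016 116.2908] 176.0
dot [0.5799 0.2576 0.095 ] tri (array([0.5799, 0.2563, 0.0983]), [np.float64(1.1), np.float64(0.8), np.float64(0.3)])
hole [0.5906 0.1896 0.039 ] (array([0.5904, 0.189 , 0.0422]), [np.float64(1.2), np.float64(1.0), np.float64(0.4)])
red [0.5528 0.1898 0.024 ]
blue [0.551  0.2038 0.024 ]
yel [0.5459 0.2334 0.024 ]
bar+ [0.4439 0.1682 0.01  ]
bar- [0.4731 0.0481 0.01  ]
TL [0.5241 0.3244 0.008 ]
TRc [0.6144 0.3373 0.008 ]
BL [0.5682 0.0302 0.008 ]
BR [0.6612 0.0465 0.008 ]
railtop end L [0.5849 0.1428 0.039 ]
railtop end R [0.61   0.1464 0.039 ]
bar (array([0.4431, 0.1672, 0.0106]), [np.float64(1.4), np.float64(1.8), np.float64(1.4)]) (array([0.4722, 0.0412, 0.0024]), [np.float64(2.8), np.float64(2.4), np.float64(2.2)])
```

View pics/w1c.png

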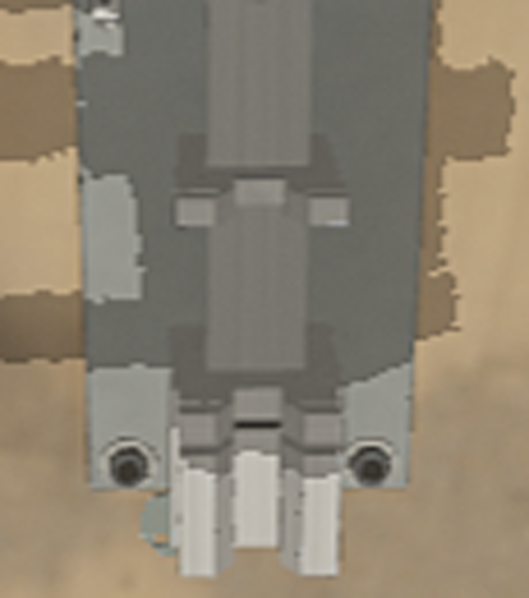

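```bash
cat > m4.py <<'E'
from h import *
import pickle
np.set_printoptions(precision=4,suppress=True)
p=pickle.load(open("w1.pkl","rb"))
C=lambda U,V:ray("wrist",(215+U/4.6-.4,150+V/4.6-.4),p)
y=np.deg2rad(8.5);R=np.array([[np.cos(y),-np.sin(y)],[np.sin(y),np.cos(y)]]);o=np.array([.591,.1835])
J=lambda P:R.T@(P[:2]-o)
for n,U,V,z in[("rest+ flo",258,179,.05),("rest- flo",258,204,.05),("rest+ topL",195,199,.064),("rest- topL",195,225,.064),("rest+ topR",328,199,.064),("restL",175,210,.064),("restR",350,210,.064),("chanL",216,212,.064),("chanR",309,212,.064),
 ("fl L",235,192,.05),("fl R",284,192,.05),("mit+ flo",258,389,.05),("mit+ topL",200,411,.064),("mit end flo",256,547,.05),("mit end topL",195,576,.064),("mit end topR",322,576,.064),("mit fl L",236,500,.05),("mit fl R",279,500,.05),("mit mid",257,400,.05)]:
    P=plane(C(U,V),z);print(n,P,J(P))
print("dot",J(np.array([.5799,.257])),"hole",J(np.array([.5905,.1893])))
E
python3 m4.py
```

```text
rest+ flo [0.5968 0.1443 0.05  ] [-0.0001 -0.0396]
rest- flo [0.5978 0.1381 0.05  ] [-0.     -0.0459]
rest+ topL [0.5819 0.1418 0.064 ] [-0.0151 -0.0399]
rest- topL [0.5828 0.1356 0.064 ] [-0.0152 -0.0462]
rest+ topR [0.612  0.1461 0.064 ] [ 0.0152 -0.0401]
restL [0.5778 0.1385 0.064 ] [-0.0197 -0.0425]
restR [0.6174 0.1442 0.064 ] [ 0.0203 -0.0428]
chanL [0.5871 0.1394 0.064 ] [-0.0103 -0.0431]
chanR [0.6082 0.1424 0.064 ] [ 0.011  -0.0432]
fl L [0.5919 0.1403 0.05  ] [-0.0055 -0.0429]
fl R [0.6034 0.142  0.05  ] [ 0.0062 -0.0429]
mit+ flo [0.6055 0.0898 0.05  ] [ 0.0005 -0.0948]
mit+ topL [0.5908 0.0887 0.064 ] [-0.0142 -0.0937]
mit end flo [0.6123 0.0446 0.05  ] [ 0.0005 -0.1406]
mit end topL [0.5963 0.0427 0.064 ] [-0.0156 -0.1401]
mit end topR [0.628  0.0472 0.064 ] [ 0.0165 -0.1402]
mit fl L [0.6049 0.0577 0.05  ] [-0.0048 -0.1265]
mit fl R [0.6159 0.0593 0.05  ] [ 0.0063 -0.1266]
mit mid [0.6057 0.0868 0.05  ] [ 0.0003 -0.0979]
dot [-0.0001  0.0743] hole [0.0004 0.0058]
```

Rest and mitre give a channel centre at jig y ≈ -0.070 and a gap of 48.5 mm, which matches the text. I'm going to the knob with the jaws across the rail, so that closing them cannot load the pin along it.

Request:
step_arm(targets=[{"travel":[0.122,0.022,0.08],"delta_rot":[0,0,-0.005],"jaw":-0.4},{"travel":[0.122,0.022,0.08],"delta_rot":[0,0,0],"jaw":-0.4},{"travel":[0,0,0.08],"delta_rot":[0,0,0],"jaw":-0.4},{"travel":[0,0,0.05],"delta_rot":[0,0,0],"jaw":-0.4},{"travel":[0,0,0],"delta_rot":[0,0,0],"jaw":-0.4}])

```text
t: 2.9
tcp_pos: [0.577, 0.2587, 0.1346]
orientation: [-179.9, 0.0, 98.6]
contact_force: [0.6, -0.3, 1.0]
gripper_width: 0.0599
grip_force: 0.0
```

Run:
```python
from h import *
p=pose();im=manip.camera("wrist");print(p[0],manip.sense()["orientation"])
hsv=cv2.cvtColor(im,cv2.COLOR_BGR2HSV)
m=cv2.inRange(hsv,(0,150,90),(10,255,255));n,l,st,c=cv2.connectedComponentsWithStats(m)
for i in range(1,n):
    if st[i,4]>150: print(c[i],st[i],plane(ray("wrist",c[i],p),.095))
v=np.hstack([im,manip.camera("side")[120:312,80:336].repeat(2,0).repeat(2,1)])
cv2.imwrite("pics/w2.png",cv2.resize(v,(800,300),interpolation=cv2.INTER_AREA))
```

```text
[0.57700624 0.25867415 0.13455982] [ 1.79961430e+02 -1.27730113e-02  9.85947107e+01]
[455.69243697   6.4487395 ] [433   0  57  17 595] [0.65359798 0.39595272 0.095     ]
[257.91176471 244.43464052] [248 236  21  18 306] [0.58011205 0.25802483 0.095     ]
[214.26797386 265.81699346] [207 258  15  14 153] [0.55630423 0.23969555 0.095     ]
[488.57877814 286.89067524] [476 270  36  35 311] [0.731648   0.24916068 0.095     ]
```

View pics/w2.png

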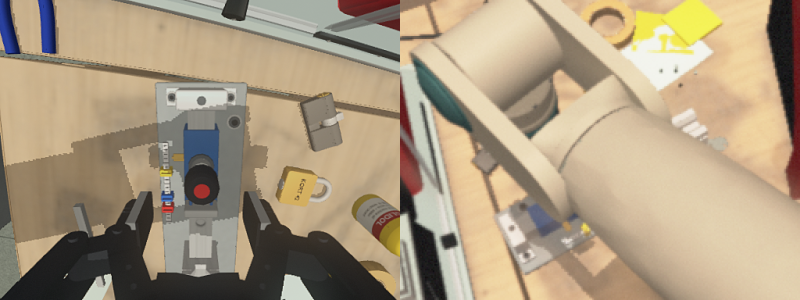

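The knob's dot is at wrist pixel (258,244), which puts it at (0.580, 0.258), 3 mm off the jaw centre. I'll correct that, go down and close.

Request:
step_arm(targets=[{"travel":[-0.003,0.007,0.055],"delta_rot":[0,0,0],"jaw":-0.2},{"travel":[0,0,0.055],"delta_rot":[0,0,0],"jaw":-0.2},{"travel":[0,0,0],"delta_rot":[0,0,0],"jaw":0.1},{"travel":[0,0,0],"delta_rot":[0,0,0],"jaw":0.1}])

```text
t: 3.5
tcp_pos: [0.5818, 0.2583, 0.0935]
orientation: [179.8, -0.0, 98.6]
contact_force: [0.4, 0.5, 0.2]
gripper_width: 0.0386
grip_force: 0.0
```

Request:
step_arm(targets=[{"travel":[0,0,0],"delta_rot":[0,0,0],"jaw":0.5},{"travel":[0,0,0],"delta_rot":[0,0,0],"jaw":0.5},{"travel":[0,0,0],"delta_rot":[0,0,0],"jaw":0.5}], force=40)

```text
t: 3.88
tcp_pos: [0.5804, 0.2584, 0.0938]
orientation: [-180.0, -0.0, 98.6]
contact_force: [-9.3, -2.9, 8.0]
gripper_width: 0.0264
grip_force: 39.2
```

Request:
step_arm(targets=[{"travel":[0,-0.004,-0.008],"delta_rot":[0,0,0],"jaw":0.5},{"travel":[0,0,-0.008],"delta_rot":[0,0,0],"jaw":0.5},{"travel":[0,0,-0.006],"delta_rot":[0,0,0],"jaw":0.5},{"travel":[0,0,0],"delta_rot":[0,0,0],"jaw":0.5}])

```text
t: 4.38
tcp_pos: [0.5798, 0.2581, 0.0999]
orientation: [179.9, -0.0, 98.6]
contact_force: [5.1, 3.8, -8.1]
gripper_width: 0.026
grip_force: 40.0
```

The spring force of 8.1 N corresponds to about 6 mm of lift. I need about 5 mm more.

Request:
step_arm(targets=[{"travel":[0,0.001,-0.008],"delta_rot":[0,0,0],"jaw":0.5},{"travel":[0,0,-0.005],"delta_rot":[0,0,0],"jaw":0.5},{"travel":[0,0,0],"delta_rot":[0,0,0],"jaw":0.5}])

```text
t: 4.75
tcp_pos: [0.5798, 0.258, 0.1047]
orientation: [180.0, -0.0, 98.6]
contact_force: [4.4, 1.4, -10.8]
gripper_width: 0.0261
grip_force: 40.0
```

Request:
step_arm(targets=[{"travel":[-0.01,0,0],"delta_rot":[0,0,0],"jaw":0.5},{"travel":[-0.015,0,0],"delta_rot":[0,0,0],"jaw":0.5},{"travel":[0,0,0],"delta_rot":[0,0,0],"jaw":0.5}])

```text
t: 5.12
tcp_pos: [0.5814, 0.2475, 0.1047]
orientation: [-180.0, 0.0, 98.6]
contact_force: [5.7, -0.0, -11.3]
gripper_width: 0.0263
grip_force: 40.0
```

Request:
step_arm(targets=[{"travel":[-0.03,0,0],"delta_rot":[0,0,0],"jaw":0.5},{"travel":[-0.03,0,0],"delta_rot":[0,0,0],"jaw":0.5},{"travel":[-0.03,0,0],"delta_rot":[0,0,0],"jaw":0.5},{"travel":[-0.03,0,0],"delta_rot":[0,0,0],"jaw":0.5},{"travel":[-0.01,0,0],"delta_rot":[0,0,0],"jaw":0.5}])

```text
t: 5.75
tcp_pos: [0.589, 0.1965, 0.1049]
orientation: [-180.0, -0.0, 98.6]
contact_force: [5.7, 2.9, -11.0]
gripper_width: 0.0261
grip_force: 40.1
```

Request:
step_arm(targets=[{"travel":[0,0,0],"delta_rot":[0,0,0],"jaw":0.5}])

```text
t: 5.88
tcp_pos: [0.589, 0.1963, 0.1049]
orientation: [-180.0, 0.0, 98.6]
contact_force: [4.6, -1.2, -10.3]
gripper_width: 0.0264
grip_force: 40.1
```

Request:
step_arm(targets=[{"travel":[0,0,0.005],"delta_rot":[0,0,0],"jaw":0.5},{"travel":[0,0,0.004],"delta_rot":[0,0,0],"jaw":0.5},{"travel":[0,0,0],"delta_rot":[0,0,0],"jaw":0.5}])

```text
t: 6.25
tcp_pos: [0.589, 0.1967, 0.1015]
orientation: [-180.0, 0.0, 98.6]
contact_force: [4.6, -0.9, -9.6]
gripper_width: 0.026
grip_force: 40.2
```

Request:
step_arm(targets=[{"travel":[0,0,0.001],"delta_rot":[0,0,0],"jaw":0.15},{"travel":[0,0,0],"delta_rot":[0,0,0],"jaw":0.0},{"travel":[0,0,0],"delta_rot":[0,0,0],"jaw":-0.1},{"travel":[0,0,-0.05],"delta_rot":[0,0,0],"jaw":-0.1},{"travel":[0,0,-0.07],"delta_rot":[0,0,0],"jaw":-0.1}])

```text
t: 6.88
tcp_pos: [0.5888, 0.1967, 0.1507]
orientation: [-180.0, -0.0, 98.6]
contact_force: [-0.3, -0.2, -0.5]
gripper_width: 0.0469
grip_force: 0.0
```

Request:
step_arm(targets=[{"travel":[0,0,0],"delta_rot":[0,0,-0.111],"jaw":0},{"travel":[0,0,0],"delta_rot":[0,0,-0.111],"jaw":0},{"travel":[0,0,0],"delta_rot":[0,0,-0.111],"jaw":0},{"travel":[0,0,0],"delta_rot":[0,0,-0.111],"jaw":0},{"travel":[0,0,0],"delta_rot":[0,0,-0.111],"jaw":0}])

```text
t: 7.5
tcp_pos: [0.5894, 0.1969, 0.1513]
orientation: [179.9, 0.1, 148.9]
contact_force: [-0.2, 0.9, -0.0]
gripper_width: 0.0427
grip_force: 0.0
```

Request:
step_arm(targets=[{"travel":[0,0,0],"delta_rot":[0,0,-0.111],"jaw":0},{"travel":[0,0,0],"delta_rot":[0,0,-0.111],"jaw":0},{"travel":[0,0,0],"delta_rot":[0,0,-0.111],"jaw":0},{"travel":[0,0,0],"delta_rot":[0,0,-0.112],"jaw":0},{"travel":[0,0,0],"delta_rot":[0,0,0],"jaw":0}])

```text
t: 8.12
tcp_pos: [0.5894, 0.1969, 0.151]
orientation: [180.0, 0.1, -171.5]
contact_force: [-0.3, 0.3, 0.2]
gripper_width: 0.0427
grip_force: 0.0
```

Run:
```python
from h import *
s=manip.sense();p=pose();im=manip.camera("wrist");print(p[0],s["orientation"],s["gripper_width"])
hsv=cv2.cvtColor(im,cv2.COLOR_BGR2HSV)
m=cv2.inRange(hsv,(0,150,90),(10,255,255));n,l,st,c=cv2.connectedComponentsWithStats(m)
for i in range(1,n):
    if st[i,4]>100: print(c[i],st[i],[plane(ray("wrist",c[i],p),z) for z in(.095,.102)])
cv2.imwrite("pics/w3.png",im)
```

```text
[0.58936589 0.19687032 0.15103077] [ 1.79980608e+02  1.11114181e-01 -1.71468582e+02] 0.042673884793471464
[248.05298013 147.        ] [244 139   9  17 151] [array([0.53822358, 0.18768901, 0.095     ]), array([0.53701657, 0.18762517, 0.102     ])]
[249.56338028 232.42253521] [240 224  20  18 284] [array([0.59222941, 0.19651876, 0.095     ]), array([0.5888691 , 0.19610287, 0.102     ])]
[470.8125     317.22321429] [457 305  31  30 224] [array([0.63718465, 0.36813887, 0.095     ]), array([0.63203191, 0.36088022, 0.102     ])]
[455.51875 333.69375] [444 321  27  27 160] [array([0.65335419, 0.36235038, 0.095     ]), array([0.64755675, 0.35532253, 0.102     ])]
```

View pics/w3.png

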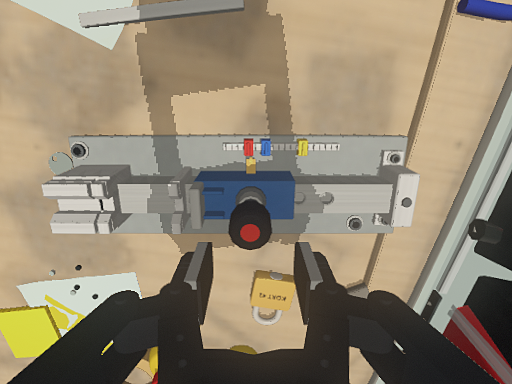

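The pin is riding: the dot at (250,232) fits z = 0.102 at (0.589, 0.196). The pointer at (250,167) stands next to the red rider at (248,147). I'll lower a loose cage over the knob and push it along -y in small steps.

Request:
step_arm(targets=[{"travel":[0,0,0.07],"delta_rot":[0,0,0],"jaw":0},{"travel":[0,0,0.072],"delta_rot":[0,0,0],"jaw":0},{"travel":[0,0,0],"delta_rot":[0,0,0],"jaw":0.22},{"travel":[0,0,0],"delta_rot":[0,0,0],"jaw":0.22}])

```text
t: 8.68
tcp_pos: [0.5897, 0.1969, 0.0943]
orientation: [180.0, 0.1, -171.5]
contact_force: [-0.0, -0.0, 0.8]
gripper_width: 0.0334
grip_force: 0.0
```

Request:
step_arm(targets=[{"travel":[0,-0.0025,0],"delta_rot":[0,0,0],"jaw":0.22},{"travel":[0,-0.0025,0],"delta_rot":[0,0,0],"jaw":0.22},{"travel":[0,0,0],"delta_rot":[0,0,0],"jaw":0.22}])

```text
t: 9.05
tcp_pos: [0.5895, 0.1947, 0.093]
orientation: [180.0, 0.0, -171.4]
contact_force: [-0.5, -0.3, -0.1]
gripper_width: 0.0332
grip_force: 0.0
```

Request:
step_arm(targets=[{"travel":[0,-0.0025,0],"delta_rot":[0,0,0],"jaw":0.22},{"travel":[0,-0.0025,0],"delta_rot":[0,0,0],"jaw":0.22}])

```text
t: 9.3
tcp_pos: [0.5896, 0.1927, 0.0925]
orientation: [180.0, -0.0, -171.4]
contact_force: [-0.1, -0.2, -0.2]
gripper_width: 0.0333
grip_force: 0.0
```

Request:
step_arm(targets=[{"travel":[0,-0.0025,0],"delta_rot":[0,0,0],"jaw":0.22},{"travel":[0,0,0],"delta_rot":[0,0,0],"jaw":0.22}])

```text
t: 9.55
tcp_pos: [0.5897, 0.192, 0.0925]
orientation: [180.0, 0.0, -171.4]
contact_force: [0.4, 2.0, -0.4]
gripper_width: 0.0333
grip_force: 0.9
```

Request:
step_arm(targets=[{"travel":[0,-0.0025,0],"delta_rot":[0,0,0],"jaw":0.22},{"travel":[0,0,0],"delta_rot":[0,0,0],"jaw":0.22}])

```text
t: 9.8
tcp_pos: [0.5898, 0.1916, 0.0925]
orientation: [179.9, 0.0, -171.3]
contact_force: [-0.3, 5.0, -0.3]
gripper_width: 0.0334
grip_force: 2.4
```

Request:
step_arm(targets=[{"travel":[0,-0.0025,0],"delta_rot":[0,0,0],"jaw":0.22},{"travel":[0,0,0],"delta_rot":[0,0,0],"jaw":0.22}])

```text
t: 10.05
tcp_pos: [0.5899, 0.1905, 0.0925]
orientation: [179.9, 0.0, -171.4]
contact_force: [-0.8, 5.2, -1.0]
gripper_width: 0.0331
grip_force: 2.6
```

Request:
step_arm(targets=[{"travel":[0,-0.0025,0],"delta_rot":[0,0,0],"jaw":0.22},{"travel":[0,0,0],"delta_rot":[0,0,0],"jaw":0.22}])

```text
t: 10.3
tcp_pos: [0.5901, 0.1893, 0.0924]
orientation: [179.9, 0.0, -171.4]
contact_force: [-0.8, 6.0, -1.4]
gripper_width: 0.0337
grip_force: 2.5
```

Request:
step_arm(targets=[{"travel":[0,-0.002,0],"delta_rot":[0,0,0],"jaw":0.22},{"travel":[0,0,0],"delta_rot":[0,0,0],"jaw":0.22}])

```text
t: 10.55
tcp_pos: [0.5902, 0.1883, 0.0923]
orientation: [180.0, -0.0, -171.4]
contact_force: [0.5, 3.3, -1.5]
gripper_width: 0.0334
grip_force: 2.1
```

Request:
step_arm(targets=[{"travel":[0,-0.002,0],"delta_rot":[0,0,0],"jaw":0.22},{"travel":[0,0,0],"delta_rot":[0,0,0],"jaw":0.22}])

```text
t: 10.8
tcp_pos: [0.5904, 0.1867, 0.0924]
orientation: [-180.0, -0.0, -171.4]
contact_force: [-0.5, 0.3, -0.5]
gripper_width: 0.0331
grip_force: 0.7
```

Request:
step_arm(targets=[{"travel":[0,-0.0015,0],"delta_rot":[0,0,0],"jaw":0.22},{"travel":[0,0,0],"delta_rot":[0,0,0],"jaw":0.22}])

```text
t: 11.05
tcp_pos: [0.5906, 0.1862, 0.0926]
orientation: [-180.0, -0.0, -171.4]
contact_force: [0.0, 0.8, -0.4]
gripper_width: 0.0334
grip_force: 0.3
```

Run:
```python
from h import *
s=manip.sense();p=pose();im=manip.camera("wrist");print(p[0],s["contact_force"],s["grip_force"])
hsv=cv2.cvtColor(im,cv2.COLOR_BGR2HSV)
m=cv2.inRange(hsv,(0,150,90),(10,255,255));n,l,st,c=cv2.connectedComponentsWithStats(m)
for i in range(1,n):
    if st[i,4]>100: print(c[i],st[i],[plane(ray("wrist",c[i],p),z) for z in(.095,.102)])
```

```text
[0.59060098 0.18624896 0.09258499] [ 0.03646813  0.75540426 -0.42552155] 0.34106615239579696
[262.97165992 162.40890688] [257 152  13  22 247] [array([0.53457354, 0.18317183, 0.095     ]), array([0.53307231, 0.18271385, 0.102     ])]
[258.88295688 282.46406571] [246 271  27  23 487] [array([0.58963667, 0.1902636 , 0.095     ]), array([0.58484889, 0.18938233, 0.102     ])]
```

The push-back force fell away at TCP y ≈ 0.187. The dot now fits z = 0.095 on the rail line, at (0.5896, 0.1903), so the pin has dropped fully home at the hole I measured. Next I withdraw and go for the bar.

Request:
step_arm(targets=[{"travel":[0,0.003,0],"delta_rot":[0,0,0],"jaw":0},{"travel":[0,0,0],"delta_rot":[0,0,0],"jaw":-0.1},{"travel":[0,0,-0.075],"delta_rot":[0,0,0],"jaw":-0.1},{"travel":[0,0,-0.1],"delta_rot":[0,0,0],"jaw":-0.1},{"travel":[0.122,-0.026,-0.05],"delta_rot":[0,0,0],"jaw":-0.1}])

```text
t: 11.72
tcp_pos: [0.5452, 0.1705, 0.1844]
orientation: [180.0, 0.2, -171.4]
contact_force: [-1.1, -0.1, 0.3]
gripper_width: 0.0468
grip_force: 0.0
```

Request:
step_arm(targets=[{"travel":[0.122,-0.026,-0.03],"delta_rot":[0,0,0],"jaw":-0.1},{"travel":[0.122,-0.026,0],"delta_rot":[0,0,0],"jaw":-0.1},{"travel":[0,0,0],"delta_rot":[0,0,0.118],"jaw":-0.1},{"travel":[0,0,0],"delta_rot":[0,0,0.118],"jaw":-0.1},{"travel":[0,0,0],"delta_rot":[0,0,0.118],"jaw":-0.1}])

```text
t: 12.35
tcp_pos: [0.4503, 0.1349, 0.1949]
orientation: [180.0, 0.0, 156.4]
contact_force: [1.3, 0.2, 0.4]
gripper_width: 0.0469
grip_force: 0.0
```

Request:
step_arm(targets=[{"travel":[0,0,0],"delta_rot":[0,0,0.118],"jaw":-0.1},{"travel":[0,0,0],"delta_rot":[0,0,0.118],"jaw":-0.1},{"travel":[0,0,0],"delta_rot":[0,0,0.118],"jaw":-0.1},{"travel":[0,0,0],"delta_rot":[0,0,0.118],"jaw":-0.1},{"travel":[0,0,0],"delta_rot":[0,0,0.118],"jaw":-0.1}])

```text
t: 12.98
tcp_pos: [0.4504, 0.1349, 0.1948]
orientation: [180.0, 0.0, 103.3]
contact_force: [-0.1, 0.1, 0.4]
gripper_width: 0.0469
grip_force: 0.0
```

Request:
step_arm(targets=[{"travel":[0,0,0],"delta_rot":[0,0,0],"jaw":-0.1}])

```text
t: 13.1
tcp_pos: [0.4503, 0.135, 0.1947]
orientation: [180.0, 0.0, 103.8]
contact_force: [-0.4, -0.0, 0.3]
gripper_width: 0.0473
grip_force: 0.0
```

Run:
```python
from h import *
import pickle
p=pose();im=manip.camera("wrist");cv2.imwrite("pics/w4.png",im);pickle.dump(p,open("w4.pkl","wb"));print(p[0],manip.sense()["orientation"])
cv2.imwrite("pics/w4v.png",cv2.resize(im,(800,600),interpolation=cv2.INTER_CUBIC))
```

```text
[0.45034064 0.13498715 0.19468416] [1.79980558e+02 3.60703603e-03 1.03877920e+02]
```

View pics/w4v.png

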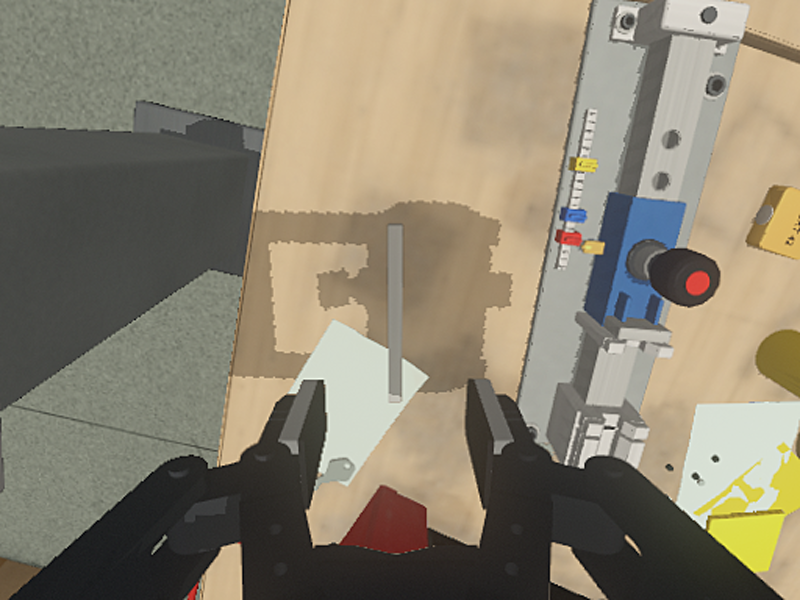

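The bar runs from its far end at (395,225) to its near end at about (395,397), nearly in line with the tool x axis. The pointer stands at the red rider. This was my tenth picture, so from here I use numbers only.

Run:
```python
from h import *
import pickle
np.set_printoptions(precision=4,suppress=True)
p=pickle.load(open("w4.pkl","rb"));im=cv2.imread("pics/w4.png").astype(int)
sat=im.max(2)-im.min(2)
# rows: neutral grey run around col 252
for v in range(140,262,8):
    r=np.where((sat[v,240:266]<22)&(im[v,240:266].max(1)<190))[0]+240
    print(v,r.min() if len(r) else None,r.max() if len(r) else None,end="; ")
print([ (v,im[v,252].tolist()) for v in (*range(138,150),*range(244,262))])
for uv in[(395,224),(395,397)]:
    print(plane(ray("wrist",(uv[0]/1.5625-.2,uv[1]/1.5625-.2),p),.010))
```

```text
140 None None; 148 248 257; 156 248 257; 164 248 257; 172 248 257; 180 248 257; 188 248 256; 196 248 256; 204 248 256; 212 248 256; 220 248 256; 228 249 256; 236 249 256; 244 249 256; 252 250 256; 260 None None; [(138, [95, 117, 134]), (139, [95, 116, 132]), (140, [94, 116, 133]), (141, [94, 117, 135]), (142, [92, 114, 130]), (143, [86, 96, 102]), (144, [120, 128, 133]), (145, [134, 144, 148]), (146, [133, 143, 148]), (147, [131, 140, 145]), (148, [132, 140, 145]), (149, [132, 141, 145]), (244, [134, 145, 146]), (245, [135, 145, 146]), (246, [135, 144, 147]), (247, [136, 145, 147]), (248, [135, 144, 146]), (249, [135, 144, 146]), (250, [135, 144, 146]), (251, [133, 143, 145]), (252, [125, 135, 137]), (253, [186, 197, 200]), (254, [183, 193, 196]), (255, [182, 192, 195]), (256, [183, 192, 195]), (257, [152, 169, 178]), (258, [209, 223, 214]), (259, [205, 219, 211]), (260, [203, 217, 210]), (261, [203, 217, 210])]
[0.4419 0.1694 0.01  ]
[0.4718 0.0474 0.01  ]
```

Run:
```python
from h import *
import pickle
np.set_printoptions(precision=4,suppress=True)
p=pickle.load(open("w4.pkl","rb"))
for z in(.004,.007,.01):
    a,b=[plane(ray("wrist",uv,p),z) for uv in((252.6,143.2),(252.6,257.3))]
    d=a-b;L=np.linalg.norm(d);u=d/L;yaw=np.degrees(np.arctan2(-d[0],d[1]))
    g=a-.035*u
    print(z,a,b,L,yaw,"grip",g,"tool d",p[1].T@(g-p[0]))
```

```text
0.004 [0.4421 0.1684 0.004 ] [0.4737 0.0397 0.004 ] 0.1325038860630843 13.7702338516379 grip [0.4505 0.1344 0.004 ] tool d [-0.0006 -0.0001  0.1907]
0.007 [0.442  0.1689 0.007 ] [0.4733 0.0414 0.007 ] 0.13122311661167527 13.770233851637903 grip [0.4504 0.1349 0.007 ] tool d [-0.0001 -0.0001  0.1877]
0.01 [0.4419 0.1693 0.01  ] [0.4728 0.0431 0.01  ] 0.1299423471602662 13.770233851637887 grip [0.4502 0.1353 0.01  ] tool d [ 0.0004 -0.0001  0.1847]
```

The bar length at z = 0.010 comes out as 129.9 mm, which confirms the height. The jaws are already centred over the grip point, 35 mm from the stop-side end.

Request:
step_arm(targets=[{"travel":[0,0,0.14],"delta_rot":[0,0,0],"jaw":0.1},{"travel":[0,0,0.14],"delta_rot":[0,0,0],"jaw":0.3},{"travel":[0,0,0.1],"delta_rot":[0,0,0],"jaw":0.4},{"travel":[0,0,0.035],"delta_rot":[0,0,0],"jaw":0.4},{"travel":[0,0,0],"delta_rot":[0,0,0],"jaw":0.4}])

```text
t: 13.78
tcp_pos: [0.4504, 0.1351, 0.0287]
orientation: [-180.0, -0.0, 103.7]
contact_force: [0.6, 0.4, 0.8]
gripper_width: 0.0255
grip_force: 0.0
```

Request:
step_arm(targets=[{"travel":[0,0,0.009],"delta_rot":[0,0,0],"jaw":0.5},{"travel":[0,0,0],"delta_rot":[0,0,0],"jaw":0.7},{"travel":[0,0,0],"delta_rot":[0,0,0],"jaw":1},{"travel":[0,0,0],"delta_rot":[0,0,0],"jaw":1},{"travel":[0,0,0],"delta_rot":[0,0,0],"jaw":1}], force=40)

```text
t: 14.4
tcp_pos: [0.4511, 0.1352, 0.0262]
orientation: [179.9, -0.0, 103.7]
contact_force: [-1.5, 0.2, 6.9]
gripper_width: 0.0083
grip_force: 40.0
```

Request:
step_arm(targets=[{"travel":[0,0,-0.14],"delta_rot":[0,0,0],"jaw":1},{"travel":[0,0,-0.14],"delta_rot":[0,0,0],"jaw":1},{"travel":[0,0,0],"delta_rot":[0,0,0.058],"jaw":1},{"travel":[-0.0425,0.1215,0],"delta_rot":[0,0,0],"jaw":1},{"travel":[-0.0425,0.1215,0],"delta_rot":[0,0,0],"jaw":1}])

```text
t: 15.02
tcp_pos: [0.5525, 0.1156, 0.1373]
orientation: [180.0, -0.0, 98.5]
contact_force: [-0.0, 0.5, -0.6]
gripper_width: 0.0083
grip_force: 39.4
```

Request:
step_arm(targets=[{"travel":[-0.0425,0.1215,0],"delta_rot":[0,0,0],"jaw":1},{"travel":[0,0,0],"delta_rot":[0,0,0],"jaw":1},{"travel":[0,0,0],"delta_rot":[0,0,0],"jaw":1}])

```text
t: 15.4
tcp_pos: [0.6015, 0.1061, 0.1364]
orientation: [-179.9, -0.0, 98.4]
contact_force: [-0.6, 0.6, 0.2]
gripper_width: 0.0089
grip_force: 39.6
```

Run:
```python
from h import *
import pickle
np.set_printoptions(precision=4,suppress=True)
s=manip.sense();p=pose();im=manip.camera("wrist");cv2.imwrite("pics/w5.png",im);pickle.dump(p,open("w5.pkl","wb"))
print(p[0],s["orientation"],s["contact_force"],s["grip_force"],s["gripper_width"])
# expected pixels: bar top-face + end, at z=TCP-.016
R=p[1];ax=R[:,0]
print([proj("wrist",p[0]+.035*ax+np.array([0,0,-.016]),p),proj("wrist",p[0]+.02*ax+np.array([0,0,-.016]),p)])
g=cv2.cvtColor(im,cv2.COLOR_BGR2GRAY)
np.set_printoptions(linewidth=250)
for v in range(180,340,10): print(v,im[v,234:272:2].max(1))
hsv=cv2.cvtColor(im,cv2.COLOR_BGR2HSV)
m=cv2.inRange(hsv,(0,150,90),(10,255,255));n,l,st,c=cv2.connectedComponentsWithStats(m)
for i in range(1,n):
    if st[i,4]>100: print(c[i],st[i],[plane(ray("wrist",c[i],p),z) for z in(.095,.102)])
```

```text
[0.6015 0.1061 0.1364] [-179.9265   -0.0169   98.4381] [-0.6336  0.5969  0.2058] 39.55652475357056 0.008854438915069426
[array([252.7669, 200.052 ]), array([252.752 , 228.8101])]
180 [111 111 122 128 131 130 132 129 130 133 131 130 129 132 129 128 129 127 128]
190 [113 111 119 129 130 129 130 128 129 133 131 130 129 131 129 129 129 127 130]
200 [112 112 119 130 133  90 105 102 104 104 104 104 104 104  98 118 129 129 128]
210 [115 114 117 129 132 116 127 127 130 128 129 128 129 130 128 116 128 127 128]
220 [103 103 107 131 132 116 127 128 128 127 127 128 129 130 123 118 128 126 126]
230 [104 104 106 105 105 117 128 128 128 127 127 128 128 131 122 103 103 104 102]
240 [ 87  86  86  87  60 111 128 128 128 127 127 128 130 131 123  52  88  84  84]
250 [ 92  93  92  89  39  41 134 128 128 127 127 127 130 138  38  34  87  91  92]
260 [ 92  92  91  77  41  40 132 126 127 126 125 128 130 137  40  38  74  92  91]
270 [ 93  93  96  40  39  26 134 126 126 125 126 126 129 137  22  38  40  94  91]
280 [134 133 128  39  46  24 133 126 126 125 125 127 130 137  22  45  36 129 132]
290 [ 38  37  36  4
[... 246 characters left out ...]
5  26 129 128 127 126 126 125 127 130 126 136  26  76  27  39]
330 [ 36  33 153 196 194 176 127 127 126 125 125 128 129 124 154 165 168 126  35]
[255.2206  89.8866] [243  78  25  25 476] [array([0.5902, 0.1903, 0.095 ]), array([0.5901, 0.1902, 0.102 ])]
[203.7789  85.8474] [195  81  19  11 190] [array([0.5642, 0.1885, 0.095 ]), array([0.5653, 0.1885, 0.102 ])]
[492.2978 207.2656] [ 472  190   40   35 1088] [array([0.7374, 0.148 , 0.095 ]), array([0.731 , 0.1497, 0.102 ])]
[112.3158 316.0592] [ 96 308  29  23 152] [array([0.5176, 0.0372, 0.095 ]), array([0.5207, 0.0438, 0.102 ])]
[ 15.8826 359.7565] [  0 347  51  37 460] [array([ 0.4448, -0.0165,  0.095 ]), array([ 0.4511, -0.0076,  0.102 ])]
```

Run:
```python
from h import *
import pickle
p=pickle.load(open("w5.pkl","rb"));im=cv2.imread("pics/w5.png")
y=np.deg2rad(8.5);R=np.array([[np.cos(y),-np.sin(y)],[np.sin(y),np.cos(y)]]);o=np.array([.591,.1835])
P=lambda x,yy,z:np.r_[o+R@[x,yy],z]
for n,a in dict(stop_top_front=(0,-.0388,.064),stop_top_back=(0,-.0308,.064),plateL=(-.016,-.035,.064),plateR=(.016,-.035,.064),restL=(-.02,-.043,.064),restR=(.02,-.043,.064),rest_p=(0.015,-.0397,.064),rest_m=(.015,-.046,.064),mit=(.015,-.0945,.064),chanL=(-.011,-.043,.064),chanR=(.011,-.043,.064)).items(): print(n,proj("wrist",P(*a),p).round(1))
for c in (222,230,240,253,270): print(c,[(v,int(im[v,c].max())) for v in range(150,236,2)])
print("row",[(u,int(im[192,u].max())) for u in range(205,300,3)])
```

```text
stop_top_front [254.5 164.5]
stop_top_back [254.5 152.2]
plateL [229.7 158.7]
plateR [279.4 158.7]
restL [223.8 170.8]
restR [285.2 170.8]
rest_p [277.7 165.9]
rest_m [277.4 175.3]
mit [275.7 241.8]
chanL [237.6 170.8]
chanR [271.4 170.8]
222 [(150, 114), (152, 113), (154, 113), (156, 113), (158, 113), (160, 113), (162, 113), (164, 112), (166, 103), (168, 161), (170, 158), (172, 158), (174, 159), (176, 160), (178, 160), (180, 160), (182, 158), (184, 158), (186, 163), (188, 107), (190, 111), (192, 112), (194, 112), (196, 114), (198, 114), (200, 115), (202, 115), (204, 115), (206, 114), (208, 114), (210, 114), (212, 112), (214, 140), (216, 159), (218, 158), (220, 159), (222, 159), (224, 158), (226, 159), (228, 160), (230, 159), (232, 157), (234, 158)]
230 [(150, 115), (152, 108), (154, 105), (156, 103), (158, 103), (160, 102), (162, 103), (164, 131), (166, 120), (168, 152), (170, 153), (172, 153), (174, 152), (176, 111), (178, 109), (180, 108), (182, 108), (184, 110), (186, 112), (188, 113), (190, 113), (192, 111), (194, 112), (196, 113), (198, 113), (200, 114), (202, 114), (204, 112),
[... 1427 characters left out ...]
(184, 129), (186, 128), (188, 129), (190, 130), (192, 129), (194, 129), (196, 129), (198, 130), (200, 128), (202, 129), (204, 129), (206, 129), (208, 128), (210, 128), (212, 127), (214, 126), (216, 125), (218, 125), (220, 126), (222, 125), (224, 126), (226, 123), (228, 102), (230, 102), (232, 106), (234, 102)]
row [(205, 115), (208, 115), (211, 114), (214, 115), (217, 115), (220, 113), (223, 114), (226, 112), (229, 111), (232, 112), (235, 113), (238, 119), (241, 128), (244, 128), (247, 131), (250, 130), (253, 133), (256, 131), (259, 133), (262, 129), (265, 128), (268, 128), (271, 121), (274, 111), (277, 111), (280, 110), (283, 112), (286, 112), (289, 112), (292, 111), (295, 112), (298, 113)]
```

The bar end is where I predicted, and the stop plate front lies at row ~163 against 164.5 predicted. The channel centre is 1.5 mm further in +x. I'm correcting that and lowering.

Request:
step_arm(targets=[{"travel":[0,0.004,0.06],"delta_rot":[0,0,0],"jaw":1},{"travel":[0,0,0.05],"delta_rot":[0,0,0],"jaw":1},{"travel":[0,0,0],"delta_rot":[0,0,0],"jaw":1},{"travel":[0,0,0],"delta_rot":[0,0,0],"jaw":1}])

```text
t: 15.95
tcp_pos: [0.6037, 0.1064, 0.0939]
orientation: [179.9, -0.0, 98.5]
contact_force: [0.2, -0.5, -1.1]
gripper_width: 0.0085
grip_force: 39.5
```

Request:
step_arm(targets=[{"travel":[0,-0.0015,0.015],"delta_rot":[0,0,0],"jaw":1},{"travel":[0,0,0.012],"delta_rot":[0,0,0],"jaw":1},{"travel":[0,0,0],"delta_rot":[0,0,0],"jaw":1}])

```text
t: 16.32
tcp_pos: [0.6027, 0.1061, 0.0815]
orientation: [-179.9, -0.0, 98.4]
contact_force: [0.2, 0.6, -1.8]
gripper_width: 0.0084
grip_force: 39.6
```

Request:
step_arm(targets=[{"travel":[0,0,0.008],"delta_rot":[0,0,0],"jaw":1},{"travel":[0,0,0],"delta_rot":[0,0,0],"jaw":1}])

```text
t: 16.58
tcp_pos: [0.6029, 0.1061, 0.0786]
orientation: [-180.0, -0.0, 98.4]
contact_force: [-0.0, -0.5, -1.8]
gripper_width: 0.0084
grip_force: 39.6
```

Request:
step_arm(targets=[{"travel":[0,0,0.004],"delta_rot":[0,0,0],"jaw":1},{"travel":[0,0,0],"delta_rot":[0,0,0],"jaw":1}])

```text
t: 16.82
tcp_pos: [0.6029, 0.1061, 0.0772]
orientation: [-180.0, -0.0, 98.4]
contact_force: [0.0, -0.2, -1.1]
gripper_width: 0.0085
grip_force: 39.6
```

Request:
step_arm(targets=[{"travel":[0,0,0.0025],"delta_rot":[0,0,0],"jaw":1},{"travel":[0,0,0],"delta_rot":[0,0,0],"jaw":1}])

```text
t: 17.08
tcp_pos: [0.603, 0.1062, 0.0764]
orientation: [180.0, -0.0, 98.4]
contact_force: [0.1, -0.8, -1.1]
gripper_width: 0.008
grip_force: 39.6
```

Request:
step_arm(targets=[{"travel":[0,0,0.002],"delta_rot":[0,0,0],"jaw":1},{"travel":[0,0,0],"delta_rot":[0,0,0],"jaw":1}])

```text
t: 17.32
tcp_pos: [0.6031, 0.1062, 0.0762]
orientation: [180.0, -0.0, 98.4]
contact_force: [-2.7, 0.0, 3.9]
gripper_width: 0.0085
grip_force: 40.2
```

Request:
step_arm(targets=[{"travel":[0.005,0,0],"delta_rot":[0,0,0],"jaw":1},{"travel":[0,0,0],"delta_rot":[0,0,0],"jaw":1}])

```text
t: 17.58
tcp_pos: [0.6032, 0.1079, 0.0762]
orientation: [179.9, 0.0, 98.4]
contact_force: [0.6, -2.8, 5.1]
gripper_width: 0.0084
grip_force: 40.3
```

The bar is on the floor (4–5 N upward at the expected height). I'll ease off slightly and creep to the stop.

Request:
step_arm(targets=[{"travel":[0.002,0,-0.0012],"delta_rot":[0,0,0],"jaw":1},{"travel":[0,0,0],"delta_rot":[0,0,0],"jaw":1}])

```text
t: 17.82
tcp_pos: [0.6028, 0.1089, 0.0762]
orientation: [180.0, 0.0, 98.4]
contact_force: [1.2, -2.1, 5.0]
gripper_width: 0.0084
grip_force: 40.2
```

Request:
step_arm(targets=[{"travel":[0.0015,0,0],"delta_rot":[0,0,0],"jaw":1},{"travel":[0,0,0],"delta_rot":[0,0,0],"jaw":1}])

```text
t: 18.08
tcp_pos: [0.6027, 0.1094, 0.0762]
orientation: [180.0, 0.0, 98.4]
contact_force: [0.4, -2.4, 3.8]
gripper_width: 0.0085
grip_force: 40.2
```

Request:
step_arm(targets=[{"travel":[0.0015,0,0],"delta_rot":[0,0,0],"jaw":1},{"travel":[0,0,0],"delta_rot":[0,0,0],"jaw":1}])

```text
t: 18.32
tcp_pos: [0.6025, 0.11, 0.0762]
orientation: [180.0, 0.0, 98.4]
contact_force: [1.4, -4.2, 4.2]
gripper_width: 0.0087
grip_force: 40.3
```

Request:
step_arm(targets=[{"travel":[0.001,0,0],"delta_rot":[0,0,0],"jaw":1},{"travel":[0,0,0],"delta_rot":[0,0,0],"jaw":1}])

```text
t: 18.58
tcp_pos: [0.6024, 0.1104, 0.0762]
orientation: [180.0, 0.0, 98.4]
contact_force: [0.4, -3.0, 5.4]
gripper_width: 0.0083
grip_force: 40.3
```

Request:
step_arm(targets=[{"travel":[0.0012,0,0],"delta_rot":[0,0,0],"jaw":1},{"travel":[0,0,0],"delta_rot":[0,0,0],"jaw":1}])

```text
t: 18.82
tcp_pos: [0.6023, 0.1109, 0.0762]
orientation: [180.0, 0.0, 98.4]
contact_force: [0.9, -3.1, 5.4]
gripper_width: 0.0087
grip_force: 40.3
```

Request:
step_arm(targets=[{"travel":[0.0012,0,0],"delta_rot":[0,0,0],"jaw":1},{"travel":[0,0,0],"delta_rot":[0,0,0],"jaw":1}])

```text
t: 19.08
tcp_pos: [0.6022, 0.1114, 0.0761]
orientation: [180.0, 0.0, 98.4]
contact_force: [0.2, -3.2, 4.8]
gripper_width: 0.0084
grip_force: 40.3
```

Request:
step_arm(targets=[{"travel":[0.0012,0,0],"delta_rot":[0,0,0],"jaw":1},{"travel":[0,0,0],"delta_rot":[0,0,0],"jaw":1}])

```text
t: 19.32
tcp_pos: [0.6022, 0.1117, 0.0762]
orientation: [180.0, 0.0, 98.4]
contact_force: [0.4, -4.2, 5.3]
gripper_width: 0.0083
grip_force: 40.3
```

Request:
step_arm(targets=[{"travel":[0.0012,0,0],"delta_rot":[0,0,0],"jaw":1},{"travel":[0,0,0],"delta_rot":[0,0,0],"jaw":1}])

```text
t: 19.58
tcp_pos: [0.6022, 0.112, 0.0762]
orientation: [180.0, 0.0, 98.4]
contact_force: [1.3, -3.9, 5.0]
gripper_width: 0.0084
grip_force: 40.3
```

Run:
```python
from h import *
s=manip.sense();p=pose();im=manip.camera("wrist");cv2.imwrite("pics/w6.png",im);print(p[0],s["contact_force"])
R=p[1];ax=R[:,0]
print("end pred",proj("wrist",p[0]+.035*ax+np.array([0,0,-.016]),p),"5mm on",proj("wrist",p[0]+.04*ax+np.array([0,0,-.016]),p))
a=cv2.imread("pics/w6.png").max(2)
for c in(250,254,258): print(c,[(v,int(a[v,c])) for v in range(176,232,1)])
```

```text
[0.60219459 0.11200084 0.07619595] [ 1.30495177 -3.89060213  5.03817907]
end pred [252.71628084 200.02138138] 5mm on [252.72094676 189.99821897]
250 [(176, 97), (177, 99), (178, 97), (179, 97), (180, 98), (181, 99), (182, 96), (183, 97), (184, 95), (185, 99), (186, 101), (187, 128), (188, 136), (189, 142), (190, 146), (191, 144), (192, 143), (193, 144), (194, 141), (195, 141), (196, 141), (197, 138), (198, 137), (199, 138), (200, 137), (201, 124), (202, 125), (203, 137), (204, 137), (205, 137), (206, 137), (207, 138), (208, 137), (209, 138), (210, 138), (211, 136), (212, 137), (213, 137), (214, 137), (215, 138), (216, 137), (217, 138), (218, 137), (219, 138), (220, 136), (221, 138), (222, 137), (223, 137), (224, 136), (225, 137), (226, 136), (227, 137), (228, 137), (229, 136), (230, 137), (231, 138)]
254 [(176, 96), (177, 98), (178, 95), (179, 97), (180, 97), (181, 99), (182, 96), (183, 96), (184, 96), (185, 98), (186, 101), (187, 127), (188, 136), (189, 141), (190, 145), (191, 144), (192, 143), (193, 142), (194, 141), (195, 140), (196, 141), (197, 138), (198, 137), (199, 138), (200,
[... 345 characters left out ...]
29, 136), (230, 136), (231, 136)]
258 [(176, 97), (177, 98), (178, 96), (179, 94), (180, 98), (181, 99), (182, 95), (183, 96), (184, 96), (185, 97), (186, 101), (187, 127), (188, 137), (189, 141), (190, 145), (191, 144), (192, 143), (193, 143), (194, 141), (195, 141), (196, 141), (197, 139), (198, 137), (199, 137), (200, 138), (201, 124), (202, 124), (203, 138), (204, 138), (205, 138), (206, 138), (207, 138), (208, 138), (209, 138), (210, 138), (211, 137), (212, 138), (213, 138), (214, 137), (215, 138), (216, 137), (217, 139), (218, 138), (219, 138), (220, 138), (221, 138), (222, 138), (223, 138), (224, 138), (225, 138), (226, 138), (227, 139), (228, 138), (229, 138), (230, 137), (231, 139)]
```

Request:
step_arm(targets=[{"travel":[0.0012,0,0],"delta_rot":[0,0,0],"jaw":1},{"travel":[0,0,0],"delta_rot":[0,0,0],"jaw":1}])

```text
t: 19.88
tcp_pos: [0.6021, 0.1124, 0.0762]
orientation: [180.0, 0.0, 98.4]
contact_force: [1.1, -4.9, 5.9]
gripper_width: 0.0083
grip_force: 40.3
```

Request:
step_arm(targets=[{"travel":[0.0012,0,0],"delta_rot":[0,0,0],"jaw":1},{"travel":[0,0,0],"delta_rot":[0,0,0],"jaw":1}])

```text
t: 20.12
tcp_pos: [0.6021, 0.1126, 0.0762]
orientation: [180.0, 0.1, 98.4]
contact_force: [1.3, -5.3, 5.1]
gripper_width: 0.0088
grip_force: 40.3
```

Run:
```python
from h import *
s=manip.sense();p=pose();im=manip.camera("wrist");cv2.imwrite("pics/w7.png",im);print(p[0],s["contact_force"])
a=im.max(2)
for c in(250,258): print(c,[(v,int(a[v,c])) for v in range(183,210,1)])
```

```text
[0.6020857  0.112563   0.07615585] [ 1.31006715 -5.34037223  5.13712899]
250 [(183, 95), (184, 96), (185, 99), (186, 100), (187, 126), (188, 135), (189, 140), (190, 145), (191, 144), (192, 143), (193, 143), (194, 142), (195, 140), (196, 141), (197, 139), (198, 137), (199, 138), (200, 138), (201, 125), (202, 125), (203, 137), (204, 138), (205, 138), (206, 138), (207, 138), (208, 137), (209, 138)]
258 [(183, 95), (184, 96), (185, 98), (186, 99), (187, 125), (188, 136), (189, 141), (190, 144), (191, 144), (192, 144), (193, 142), (194, 142), (195, 140), (196, 140), (197, 139), (198, 138), (199, 136), (200, 137), (201, 125), (202, 125), (203, 137), (204, 139), (205, 138), (206, 137), (207, 139), (208, 137), (209, 139)]
```

The camera moved 0.56 mm but the plate stayed at rows 187–201 in the picture. The bar therefore bears on the stop, and the sleeve has taken up its play at a gentle force of about 5 N. I'll release here and check.

Request:
step_arm(targets=[{"travel":[0,0,0],"delta_rot":[0,0,0],"jaw":0.7},{"travel":[0,0,0],"delta_rot":[0,0,0],"jaw":0.5},{"travel":[0,0,0],"delta_rot":[0,0,0],"jaw":0.4},{"travel":[0,0,0],"delta_rot":[0,0,0],"jaw":0.4}])

```text
t: 20.68
tcp_pos: [0.6018, 0.1135, 0.0758]
orientation: [-180.0, -0.0, 98.5]
contact_force: [0.1, -0.1, -0.2]
gripper_width: 0.0257
grip_force: 0.0
```

Run:
```python
from h import *
s=manip.sense();p=pose();im=manip.camera("wrist");cv2.imwrite("pics/w8.png",im);print(p[0],s["contact_force"],s["gripper_width"])
a=im.max(2)
for c in(250,258): print(c,[(v,int(a[v,c])) for v in range(183,210,1)])
print([(u,int(a[230,u])) for u in range(236,274,2)])
```

```text
[0.60175954 0.11354318 0.07576962] [ 0.136528   -0.0542939  -0.16615754] 0.025711312955874904
250 [(183, 101), (184, 100), (185, 97), (186, 97), (187, 99), (188, 96), (189, 117), (190, 134), (191, 140), (192, 145), (193, 146), (194, 145), (195, 145), (196, 144), (197, 142), (198, 142), (199, 141), (200, 140), (201, 140), (202, 139), (203, 132), (204, 119), (205, 138), (206, 139), (207, 137), (208, 137), (209, 138)]
258 [(183, 99), (184, 99), (185, 96), (186, 99), (187, 99), (188, 96), (189, 117), (190, 134), (191, 139), (192, 145), (193, 145), (194, 145), (195, 143), (196, 144), (197, 141), (198, 142), (199, 142), (200, 140), (201, 138), (202, 140), (203, 133), (204, 119), (205, 137), (206, 140), (207, 140), (208, 139), (209, 140)]
[(236, 141), (238, 137), (240, 139), (242, 143), (244, 119), (246, 138), (248, 138), (250, 139), (252, 137), (254, 137), (256, 139), (258, 139), (260, 141), (262, 137), (264, 127), (266, 136), (268, 137), (270, 135), (272, 136)]
```

The fingers are free (0 N). I'll rise, shift towards -y and look straight down on the seam.

Request:
step_arm(targets=[{"travel":[0,0,-0.04],"delta_rot":[0,0,0],"jaw":0.4},{"travel":[0,0,-0.04],"delta_rot":[0,0,0],"jaw":0.4},{"travel":[-0.11,0,0],"delta_rot":[0,0,0],"jaw":0.4},{"travel":[0,0,0],"delta_rot":[0,0,0],"jaw":0.4},{"travel":[0,0,0],"delta_rot":[0,0,0],"jaw":0.4}])

```text
t: 21.35
tcp_pos: [0.6086, 0.0701, 0.1089]
orientation: [179.9, -0.0, 98.4]
contact_force: [-1.0, 0.6, 0.8]
gripper_width: 0.0255
grip_force: 0.0
```

```bash
cat > m9.py <<'E'
from h import *
s=manip.sense();p=pose();im=manip.camera("wrist");cv2.imwrite("pics/w9.png",im);print(p[0],s["contact_force"])
y=np.deg2rad(8.5);R=np.array([[np.cos(y),-np.sin(y)],[np.sin(y),np.cos(y)]]);o=np.array([.591,.1835])
P=lambda x,yy,z:np.r_[o+R@[x,yy],z]
for z in(.06,.064): print(z,[proj("wrist",P(0.0005,q,z),p).round(1).tolist() for q in(-.030,-.038,-.039,-.046)])
a=im.max(2);c=int(proj("wrist",P(.0005,-.045,.06),p)[0]);v0=int(proj("wrist",P(0,-.025,.064),p)[1])
for k in(c-3,c,c+3): print(k,v0,a[v0:v0+50,k].tolist())
r=int(proj("wrist",P(0,-.05,.06),p)[1]);print("across",r,[(u,int(a[r,u])) for u in range(c-24,c+25,2)])
hsv=cv2.cvtColor(im,cv2.COLOR_BGR2HSV)
m=cv2.inRange(hsv,(0,150,90),(10,255,255));n,l,st,cc=cv2.connectedComponentsWithStats(m)
for i in range(1,n):
    if st[i,4]>150: print(cc[i],st[i],plane(ray("wrist",cc[i],p),.095))
E
python3 m9.py
```

```text
[0.60857829 0.07009443 0.10891112] [-1.0288192   0.59252418  0.81881976]
0.06 [[252.2, 90.5], [252.3, 106.1], [252.3, 108.0], [252.3, 121.3]]
0.064 [[252.2, 90.4], [252.2, 106.4], [252.3, 108.4], [252.3, 122.0]]
249 80 [164, 164, 164, 165, 163, 164, 163, 164, 164, 159, 167, 183, 194, 197, 195, 194, 194, 192, 191, 190, 188, 187, 184, 170, 141, 143, 180, 191, 189, 188, 189, 188, 189, 189, 190, 189, 190, 189, 189, 189, 189, 189, 188, 188, 188, 188, 187, 188, 188, 188]
252 80 [163, 163, 163, 164, 165, 162, 163, 163, 164, 159, 166, 183, 194, 197, 195, 195, 194, 193, 191, 190, 189, 188, 184, 171, 144, 121, 165, 191, 188, 188, 188, 188, 188, 188, 188, 188, 188, 187, 188, 187, 188, 187, 187, 187, 186, 187, 187, 186, 186, 186]
255 80 [162, 162, 163, 162, 163, 162, 163, 163, 164, 158, 168, 184, 195, 197, 195, 194, 193, 192, 192, 190, 189, 187, 184, 171, 144, 114, 159, 191, 190, 189, 188, 189, 188, 189, 188, 188, 188, 188, 188, 188, 188, 188, 188, 187, 187, 187, 188, 188, 188, 187]
across 128 [(228, 160), (230, 157), (232, 177), (234, 179), (236, 182), (238, 180), (240, 183), (242, 191), (244, 145), (246, 190), (248, 187), (250, 187), (252, 186), (254, 187), (256, 188), (258, 190), (260, 163), (262, 163), (264, 178), (266, 181), (268, 178), (270, 178), (272, 169), (274, 155), (276, 156)]
[191.23248408  23.99363057] [181  17  23  17 314] [0.56832865 0.17520947 0.095     ]
[ 61.92150538 333.2311828 ] [   0  294  116   90 1860] [0.50763236 0.00972335 0.095     ]
```

Plate and bar kept the same seam before and after release, the plate had moved with the bar under the push, and the bar is straight between the channel walls. I'll retreat and check everything from the fixed cameras.

Request:
step_arm(targets=[{"travel":[0,0,-0.14],"delta_rot":[0,0,0],"jaw":0.4},{"travel":[0,0,-0.14],"delta_rot":[0,0,0],"jaw":0.4},{"travel":[0,-0.14,0],"delta_rot":[0,0,0],"jaw":0.4},{"travel":[0,-0.14,0],"delta_rot":[0,0,0],"jaw":0.4},{"travel":[0,-0.14,0],"delta_rot":[0,0,0],"jaw":0.4}])

```text
t: 22.02
tcp_pos: [0.4404, 0.0458, 0.2201]
orientation: [180.0, -0.0, 98.5]
contact_force: [-0.6, -0.3, 1.1]
gripper_width: 0.0255
grip_force: 0.0
```

Request:
step_arm(targets=[{"travel":[0,-0.1,0],"delta_rot":[0,0,0],"jaw":0.4},{"travel":[0,0,0],"delta_rot":[0,0,0],"jaw":0.4},{"travel":[0,0,0],"delta_rot":[0,0,0],"jaw":0.4}])

```text
t: 22.4
tcp_pos: [0.4031, 0.0398, 0.2205]
orientation: [179.9, -0.0, 98.5]
contact_force: [0.1, -0.5, 0.2]
gripper_width: 0.0255
grip_force: 0.0
```

Run:
```python
from h import *
np.set_printoptions(precision=4,suppress=True)
print(pose()[0])
y=np.deg2rad(8.5);R=np.array([[np.cos(y),-np.sin(y)],[np.sin(y),np.cos(y)]]);o=np.array([.591,.1835])
J=lambda q:R.T@(q[:2]-o)
rs={}
for n in("side","top"):
    im=manip.camera(n);cv2.imwrite(f"pics/{n}1.png",im)
    hsv=cv2.cvtColor(im,cv2.COLOR_BGR2HSV);m=cv2.inRange(hsv,(0,150,100),(10,255,255))
    e=proj(n,np.r_[.5898,.190,.095]);nn,l,st,c=cv2.connectedComponentsWithStats(m)
    i=1+np.argmin(np.linalg.norm(c[1:]-e,axis=1));print(n,e,c[i],st[i,4]);rs[n]=ray(n,c[i])
    d=cv2.absdiff(im,cv2.imread(f"pics/{n}0.png")).max(2);d=cv2.threshold(d,40,255,0)[1]
    nn,l,st,c=cv2.connectedComponentsWithStats(d);print([(st[k].tolist()) for k in range(1,nn) if st[k,4]>25])
q=tri(*rs.values());print("dot",q,J(q[0]))
```

```text
[0.4031 0.0398 0.2205]
side [206.7124 224.572 ] [206.8    223.4571] 35
[[292, 113, 220, 271, 25949], [257, 191, 27, 18, 99], [225, 207, 32, 17, 124], [161, 218, 73, 54, 1651], [247, 267, 54, 36, 309], [289, 296, 51, 34, 712], [353, 309, 9, 6, 28], [392, 320, 42, 64, 346], [307, 329, 10, 6, 35]]
top [216.447  200.2828] [216.5    200.2143] 28
[[285, 186, 10, 5, 37], [175, 192, 62, 28, 927], [302, 248, 19, 8, 69], [232, 253, 38, 17, 180], [247, 262, 105, 74, 1995], [252, 302, 98, 82, 5585]]
dot (array([0.5897, 0.1894, 0.0996]), [np.float64(0.0), np.float64(0.0)]) [-0.0004  0.006 ]
```

Run:
```python
from h import *
np.set_printoptions(precision=4,suppress=True)
for f,X in((0,(.580,.257,.095)),(1,(.5898,.190,.095))):
    rs=[]
    for n in("side","top"):
        im=cv2.imread(f"pics/{n}{f}.png").astype(float);e=proj(n,np.array(X)).round().astype(int)
        w=np.clip(im[...,2]-im[...,:2].max(2)-30,0,None);k=np.zeros_like(w);k[e[1]-7:e[1]+8,e[0]-7:e[0]+8]=1;w*=k
        v,u=np.indices(w.shape);c=((u*w).sum()/w.sum(),(v*w).sum()/w.sum());rs.append(ray(n,c))
        print(n,c,"px per mm z",(proj(n,np.array(X)+[0,0,.01])-proj(n,np.array(X)))/10)
    print(tri(*rs))
```

```text
side (np.float64(175.64934289127837), np.float64(240.12763839107924)) px per mm z [-0.0779 -0.213 ]
top (np.float64(186.33422192602467), np.float64(205.63612129290237)) px per mm z [-0.0809 -0.0163]
(array([0.58  , 0.2556, 0.1003]), [np.float64(0.2), np.float64(0.2)])
side (np.float64(206.64363636363638), np.float64(223.19522727272727)) px per mm z [-0.0478 -0.2248]
top (np.float64(216.49391480730222), np.float64(200.2031778228533)) px per mm z [-0.0518 -0.0215]
(array([0.5898, 0.1894, 0.1007]), [np.float64(0.2), np.float64(0.2)])
```

By the same method the dot stands at z = 0.1003 at the start and 0.1007 now, so the pin is home. The picture differences show only the sleeve, the bar and the arm with its shadow, so nothing else has moved. Handing in.

```bash
python3 -c "
from rig import manip
print(manip.finish_job())"
```

```text
the job is handed in; nothing more can be done
None
```

The job is handed in at about 22 s: the stop is locked at the red rider's hole with the pin fully home, and the bar lies in the channel with its end against the stop plate (about 5 N at most on the last push), nothing else moved.

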